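# Seat the temperature probe in the open well of the stage

## Robot

A 7-joint arm with a two-finger parallel gripper is mounted at the origin on the work surface. World frame = base frame: x ahead of the robot, y to its left, z up, the work surface at z = 0. Lengths are in m, angles in rad, forces in N, time in s.
With the tool pointing down it reaches from about 0.375 to 0.925 m from the base axis. Payload 3.1 kg.
Tool frame: the origin (TCP) lies between the finger pads; the fingertips stand 19 mm ahead of it and the grasp point (between the pads) is the TCP; z points along the fingers, x is the direction in which the jaws open and shut, and the axes are right-handed (so a half turn about z gives the same grasp; the last joint's range is limited). The gripper opens to 85 mm and grips with 20 to 120 N. Pads are 22 mm wide; open, the fingers measure 114 mm over their backs; the gripper's body (76 mm by 85 mm) begins 54 mm behind the grasp point. The pads swing forward as they close: fully open they stand 13 mm farther back than shut.
Start: joints at [-1.379, 0.383, 0.044, 1.598, -0.018, 1.161, -0.05], TCP at [0.186, 0.623, 0.25] pointing down, gripper open.
Joint ranges: [-2.61, 2.61], [-0.41, 2.15], [-1.48, 1.57], [0, 2.5], [-1.57, 4.71], [0.05, 1.97], [-2.85, 2.85]. Speed limits (rad/s): [2.79, 2.79, 3.14, 3.14, 3.14, 3.14, 3.14].

## Interface

Orientations are given as a unit quaternion [w, x, y, z].
In Python, from rig import readout, cams, job gives the robot as it stands.
- The arm moves only by the tool arm_command, never from a script. Its argument "targets" is a list of rows, each a list of 3 entries, a list of its own where there are three numbers: the shift along the tool's x, y, z in m, then the turn, a rotation vector about the tool's x, y, z in degrees, then the opening, from 0 (shut) to 1 (fully open). In form: [[[x, y, z], [ax, ay, az], fingers], ...]. A call has 1 to 5 rows; each row shifts and turns the pose as measured when the row begins, along the tool's axes as they then stand; what a row does not reach is not made up. A row lasts 1/12 s, in which the tool goes at most 41.7 mm and 7.16 degrees, less where a joint would pass 70% of its speed; a pose out of reach is approached as far as the arm can. A call is refused whole if a number of a shift passes 0.0417 or a number of a turn 7.16, either way. A call with a gripper value outside its range is refused whole. The fingers move at their own pace and stop on an object; "grip_force" is the grip in N (left out, the last holds). Time passes only in rows, so rows that do not move let the fingers close. It gives the time, the measured TCP pose, the force and the opening at its end, in the units of the state.
- readout.get_obs(): the state, without advancing time (a new reading comes with each control period).
- cams.capture(name): name is "scene" or "top" or "wrist"; returns (picture, depth): 400x640x3 uint8, red, green, blue; 400x640 float32, m along the optical axis (not along the pixel's ray), 0 where there is no reading.
- cams.camera_model(name): a dict with "fx", "fy", "cx", "cy" (pixels), "origin" and "rotation" of the camera in the world. Camera axes: x right, y down, z forward; pixel columns grow to the right and rows downward; lengths in m; the calibration is good to about 2 mm. A picture is of the moment at which its call begins: read the wrist's pose just before it. camera_model takes no time and is no camera call; for the wrist camera it gives the pose at the moment of the call.
- job.close_job(): hands the job in, once; it reports no verdict.
Trained networks look in the newest picture that a camera, given by its name, has taken for a name from the list of things; names that differ only in an ending like _2 or _b are one class to them, and where a whole thing is asked for, a point or a joint stands for the part that bears it (a point fixed in the world has none). Each returns a list of dicts, best first, with "conf" (0 to 1); they miss things now and then, are a little off and sometimes report something else, mostly with a low value. They report only what shows in the picture. A call takes as long as a camera call. They do not tell look-alikes from the thing itself.
- cams.recognise(thing, camera): "point" ([column, row] in pixels, amid what is visible of it).
- cams.place_of(thing, camera): "point" ([column, row] in pixels: a listed point, or the origin of a listed thing).
The state is a dict: "time": time; "joints": joint angles; "joint_velocities": joint speeds; "joint_torque": joint torques, N m; "tcp_pos": TCP position; "ee_rot": TCP orientation; "ft_force": force on the tool from outside, world axes, zero at the start; "torque": the same for the moment, N m; "finger_gap": finger opening in m.
Only numpy, scipy, OpenCV 4.12 (cv2) and the standard library are available. Lean on these libraries where they do the work, as an engineer would, in place of code of your own. Each camera call takes 0.05 s, during which the arm holds its last target. There are 200 camera calls.

## Task

Lift the cover off the temperature stage and set it down flat, knob up, in the steel tray; then take the thin probe from the rack. Only one of the stage's three wells is open to full depth, the other two are blocked partway down: feel for the open one and leave the thin probe in it, fully home with its collar on the block. Drop nothing, leave the thick probe in the rack and do not disturb the other things on the bench.

Things in the scene. Friction and masses are not known exactly. Their poses are not given: they have to be found in the camera images.
- stage: Fixed temperature stage: aluminium block 56 (x) x 150 (y) x 70 mm high, steel wall 95 mm high on its -x side (x = -40 to -28 mm). Origin: centre of the underside. Three like wells along y in the top, 13 mm wide, 2 mm chamfer: one takes the 60 mm stem, two are blocked 30 mm down; which is open changes each run. At first the cover lies over them.
- well0 (a point): Centre of the mouth of well 0, on the block's top face (70 mm above the bench), at y = -45 mm in the stage's frame.
- well1 (a point): Centre of the mouth of well 1, on the block's top face (70 mm above the bench), at y = 0 mm in the stage's frame.
- well2 (a point): Centre of the mouth of well 2, on the block's top face (70 mm above the bench), at y = 45 mm in the stage's frame.
- cover: Loose grey cover, 0.22 kg, over the stage: plate 62 (x) x 166 (y) x 6 mm with a 14 mm skirt, 5 mm thick, below the ends and the +x side; 3 mm play round the block. Origin: level with the skirt's lower edge, 20 mm below the plate's upper face; the plate runs from x = -26 to 36 mm, y = -83 to 83 mm.
- cover_knob (a point): Centre of the cover's round black knob: 28 mm across and 28 mm high, on a 16 mm neck 8 mm high; this point is 42 mm above the cover's origin and 14 mm below the knob's top.
- tray: Shallow steel tray, fixed, outside 130 (x) x 200 (y) x 22 mm, walls and floor 4 mm. Origin: centre of its underside.
- rack: White plastic probe rack, fixed: top plate 70 (x) x 170 (y) x 8 mm, its upper face 80 mm above the bench, on two end walls, open at front and back; two 20 mm holes at y = -43 and +43 mm. The two probes hang in it by their collars, either one in either hole.
- probe: The thin probe, about 0.12 kg: steel stem 10 mm across and 60 mm long with a tapered tip (5 mm across), steel collar 36 mm across and 6 mm thick, and above it a black round handle 20 mm across and 60 mm long. Origin: tip of the stem; z up along it; handle from z = 66 to 126 mm.
- probe_tip (a point): Centre of the lower end of the thin probe's stem.
- probe_collar (a point): Centre of the underside of the thin probe's collar, 60 mm above its tip.
- thick_probe: The thick probe, not to be moved: as the thin one but stem 16 mm across and handle 30 mm across and 45 mm long. Origin: tip of the stem; top at z = 111 mm.
- jar: Loose amber glass jar, 40 mm across, 60 mm high. Origin: centre of its underside.
- vial: Loose clear glass jar with black lid, 36 mm across, 65 mm high. Origin: centre of its underside.
- flange: Loose steel blank flange, 76 mm across, 16 mm high. Origin: centre of its underside.
- wrench: Loose wrench, 160 mm long, lying along its x.
- gasket: Loose copper ring, 60 mm across, 5 mm high. Origin: centre of its underside.
- beaker: Loose glass cup, 64 mm across, 80 mm high. Origin: centre of its underside.
Things that resemble listed ones, but are neither listed nor needed, are in the scene too. What is shaped like the cover but purple is not meant.

How it is judged:
By the outcome, as a careful person would: the job done as asked, in the order asked, and still so for the second after the job is handed in, with the robot touching nothing.
It also fails if it takes over 72 s, if anything falls off the work surface, if the arm or the gripper's body presses on something with over 40 N, if the wrist force passes 120 N, or if a joint passes its speed limit or range.

## Working session

There is one attempt and no reset: what is moved stays moved. The work goes in short steps, Python scripts to look and compute and a tool call to move; the robot and the scene stay as the last step left them, time stands still between calls to the robot, and variables do not carry over. Pictures are saved under pics/ and viewed, about 8 in all and at most 12, crops included, and the job is handed in when it is done.

Besides the shell and the picture viewer there is one more tool, called after "Request:" by a JSON object that holds its "method" and its "body", one argument or row to a line. arm_command: Moves the arm, as the interface text tells. Its arguments: {"type":"object","properties":{"targets":{"type":"array"},"grip_force":{"type":"number"}},"required":["targets"]}

```bash
mkdir -p pics; ls; cat > h.py <<'E'
import numpy as np, cv2
from scipy.spatial.transform import Rotation as R
from rig import readout, cams, job
def w(cam,p,d,m=None):
    m=m or cams.camera_model(cam); 
    c=np.array([(p[0]-m['cx'])/m['fx'],(p[1]-m['cy'])/m['fy'],1])*d
    return np.array(m['origin'])+np.array(m['rotation'])@c
def atz(cam,p,z,m=None):
    m=m or cams.camera_model(cam); o=np.array(m['origin'])
    r=np.array(m['rotation'])@np.array([(p[0]-m['cx'])/m['fx'],(p[1]-m['cy'])/m['fy'],1])
    return o+r*(z-o[2])/r[2]
def cloud(cam,d):
    m=cams.camera_model(cam); v,u=np.mgrid[:400,:640]
    c=np.stack([(u-m['cx'])/m['fx']*d,(v-m['cy'])/m['fy']*d,d],-1)
    return c@np.array(m['rotation']).T+np.array(m['origin'])
def save(n,img,s=1):
    cv2.imwrite('pics/'+n,cv2.resize(img[...,::-1],None,fx=s,fy=s))
def st():
    o=readout.get_obs(); print({k:np.round(o[k],4).tolist() for k in ['time','tcp_pos','ee_rot','ft_force','finger_gap','joints']}); return o
E
python3 - <<'E'
from h import *
st()
for c in ['top','scene']:
    i,d=cams.capture(c); save(c+'0.png',i); P=cloud(c,d); np.savez(c+'0.npz',i=i,P=P)
    m=cams.camera_model(c); print(c,np.round(m['origin'],3),np.round(m['rotation'],2).tolist(),m['fx'])
    for t in ['cover_knob','cover','stage','probe','thick_probe','tray','rack']:
        print(c,t,[(np.round(x['point']).tolist(),round(x['conf'],2),np.round(P[int(x['point'][1]),int(x['point'][0])],3).tolist()) for x in cams.recognise(t,c)])
E
```

```text
pics
{'time': 0.0, 'tcp_pos': [0.1855, 0.6221, 0.2489], 'ee_rot': [0.0008, 0.8018, 0.5976, -0.001], 'ft_force': [-0.4071, -0.0076, -0.1563], 'finger_gap': 0.0856, 'joints': [-1.3788, 0.3838, 0.0439, 1.5996, -0.0179, 1.1612, -0.0499]}Traceback (most recent call last):
  File "<stdin>", line 4, in <module>
  File "h.py", line 15, in cloud
    return c@np.array(m['rotation']).T+np.array(m['origin'])
           ~^~~~~~~~~~~~~~~~~~~~~~~~~~
ValueError: matmul: Input operand 1 has a mismatch in its core dimension 0, with gufunc signature (n?,k),(k,m?)->(n?,m?) (size 4 is different from 3)
```

View pics/top0.png

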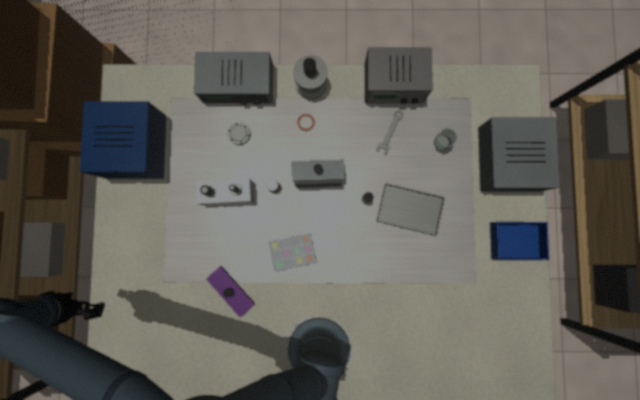

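The top view shows the grey cover with its knob at (318,170), the rack with two probes at (207,190) and (235,188), the tray at (410,209), and a purple decoy at (230,292). The camera rotation turns out to be a quaternion, so I'll fix the helper.

```bash
python3 - <<'E'
s=open('h.py').read().replace("np.array(m['rotation'])","RM(m)").replace("def w(","def RM(m):\n    q=np.array(m['rotation']); return R.from_quat(q[[1,2,3,0]]).as_matrix() if q.size==4 else q\ndef w(",1)
open('h.py','w').write(s)
E
python3 - <<'E'
from h import *
for c in ['top','scene']:
    i,d=cams.capture(c); save(c+'1.png',i); P=cloud(c,d); np.savez(c+'0.npz',i=i,P=P)
    m=cams.camera_model(c); print(c,np.round(m['origin'],3),m['rotation'],m['fx'])
    for t in ['cover_knob','cover','stage','probe','thick_probe','tray','rack']:
        print(c,t,[(np.round(x['point']).tolist(),round(x['conf'],2),np.round(P[int(x['point'][1]),int(x['point'][0])],3).tolist()) for x in cams.recognise(t,c)])
E
```

```text
top [ 0.356 -0.019  1.384] [-0.03683601  0.7073545  -0.70522451  0.03084004] 418.7763641300467
top cover_knob [([318.0, 169.0], 0.91, [0.569, 0.004, 0.111]), ([234.0, 293.0], 0.76, [0.177, 0.275, 0.015]), ([303.0, 118.0], 0.46, [0.761, 0.058, 0.003])]
top cover [([318.0, 169.0], 0.92, [0.566, 0.005, 0.108]), ([230.0, 289.0], 0.57, [0.195, 0.283, 0.036])]
top stage [([318.0, 184.0], 0.87, [0.525, 0.005, 0.092])]
top probe [([236.0, 191.0], 0.69, [0.499, 0.251, 0.116]), ([368.0, 199.0], 0.61, [0.481, -0.154, 0.062])]
top thick_probe [([206.0, 192.0], 0.64, [0.491, 0.339, 0.131])]
top tray [([408.0, 210.0], 0.72, [0.45, -0.294, 0.005])]
top rack [([224.0, 191.0], 0.66, [0.5, 0.297, 0.08])]
scene [1.046 0.259 0.705] [-0.2047561   0.46879332  0.79179607 -0.33371657] 361.55820360201545
scene cover_knob [([477.0, 195.0], 0.98, [0.2, 0.287, 0.03]), ([327.0, 235.0], 0.63, [0.575, 0.018, 0.088])]
scene cover [([477.0, 196.0], 0.72, [0.195, 0.292, 0.02]), ([321.0, 238.0], 0.66, [0.584, 0.01, 0.086])]
scene stage [([322.0, 257.0], 0.77, [0.594, 0.018, 0.029])]
scene probe [([410.0, 358.0], 0.68, [0.711, 0.271, 0.015]), ([444.0, 248.0], 0.65, [0.516, 0.257, 0.126])]
scene thick_probe [([484.0, 267.0], 0.56, [0.513, 0.341, 0.11])]
scene tray [([250.0, 184.0], 0.63, [0.442, -0.305, 0.003])]
scene rack [([460.0, 279.0], 0.58, [0.538, 0.307, 0.08])]
```

View pics/scene1.png

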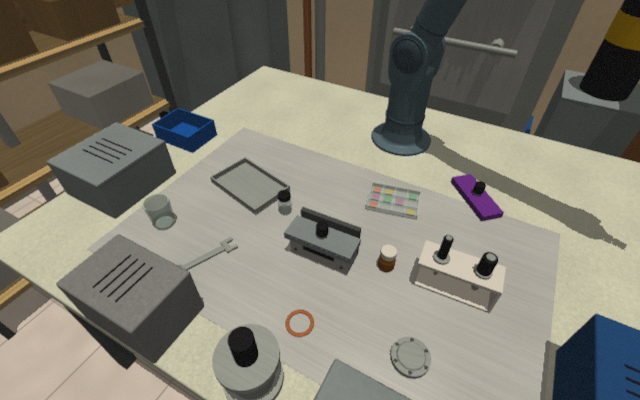

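The scene view shows the grey cover with its knob at (322,230) on the stage, and the wall on the robot side. The tray is at (250,185). The rack is at (460,272), with the thin probe at (445,247) and the thick one at (487,264).

What could be mistaken for the targets (top-view pixels):
- **Cover:** grey (318,170) or purple (230,292). I choose the grey one.
- **Probe:** slim handle (235,188), thick handle (207,190), or the vial (368,199). I choose (235,188).
- **Tray:** steel (410,209) or blue bin (518,240). I choose the steel one.

Next I'll measure poses from the depth and make a close crop.

```bash
python3 - <<'E'
from h import *
z=np.load('top0.npz'); P=z['P']; i=z['i']
def fit(n,box,zl,zh):
    x0,x1,y0,y1=box; m=(P[...,0]>x0)&(P[...,0]<x1)&(P[...,1]>y0)&(P[...,1]<y1)&(P[...,2]>zl)&(P[...,2]<zh)
    Q=P[m]; r=cv2.minAreaRect(Q[:,:2].astype(np.float32)*1000); print(n,len(Q),'c',np.round(r[0]),'size',np.round(r[1]),'ang',round(r[2],1),'mean',np.round(Q.mean(0),4))
fit('plate',(.48,.64,-.12,.12),.066,.083)
fit('wall',(.45,.58,-.12,.12),.088,.099)
fit('knobtop',(.54,.60,-.03,.03),.104,.12)
fit('rack',(.42,.58,.18,.42),.07,.09)
fit('thin',(.46,.56,.22,.28),.11,.14)
fit('thick',(.46,.56,.31,.37),.1,.14)
fit('tray',(.34,.56,-.42,-.18),.012,.03)
fit('vial',(.42,.54,-.18,-.12),.03,.08)
fit('jar',(.46,.54,.10,.17),.03,.08)
z=np.load('scene0.npz'); P=z['P']; print('scene')
fit('plate',(.48,.64,-.12,.12),.066,.083)
fit('knob',(.54,.60,-.03,.03),.104,.12)
fit('thin',(.46,.56,.22,.28),.11,.14)
fit('rack',(.42,.58,.18,.42),.07,.09)
fit('tray',(.34,.56,-.42,-.18),.012,.03)
a=i[140:240,190:450]; save('crop_top.png',a,3)
for t in ['stage','cover','cover_knob','tray','rack','probe','probe_collar','well0','well2']:
  for c in ['top','scene']:
    hz={'stage':0,'cover':.056,'cover_knob':.098,'tray':0,'rack':0,'probe':.02,'probe_collar':.08}.get(t,.07)
    print(t,c,[(round(x['conf'],2),np.round(atz(c,x['point'],hz),3).tolist()) for x in cams.place_of(t,c)][:2])
E
```

```text
plate 968 c [562.   3.] size [ 78. 164.] ang 1.9 mean [0.567  0.0038 0.0743]
wall 193 c [542.   4.] size [ 39. 146.] ang 2.1 mean [0.5297 0.0041 0.0931]
knobtop 64 c [569.   4.] size [25. 25.] ang 0.8 mean [0.5686 0.004  0.1105]
rack 1038 c [500. 302.] size [ 71. 173.] ang 3.6 mean [0.4993 0.298  0.0785]
thin 16 c [501. 253.] size [ 5. 18.] ang 56.7 mean [0.5005 0.2526 0.1256]
thick 99 c [498. 344.] size [28. 28.] ang 53.7 mean [0.4973 0.3421 0.1253]
tray 297 c [ 450. -299.] size [201. 131.] ang 76.6 mean [ 0.4504 -0.3026  0.0196]
vial 101 c [ 484. -155.] size [30. 33.] ang 88.4 mean [ 0.4822 -0.1544  0.059 ]
jar 114 c [522. 150.] size [33. 35.] ang 1.0 mean [0.5211 0.1485 0.0557]
scene
plate 1730 c [566.   4.] size [ 78. 167.] ang 2.9 mean [0.5732 0.0101 0.0746]
knob 111 c [573.   5.] size [27. 24.] ang 29.2 mean [0.5747 0.0057 0.1101]
thin 98 c [514. 260.] size [19.  8.] ang 89.6 mean [0.5146 0.2603 0.1252]
rack 2056 c [504. 304.] size [ 73. 170.] ang 3.1 mean [0.5111 0.3045 0.0792]
tray 486 c [ 454. -298.] size [202. 133.] ang 76.7 mean [ 0.4574 -0.299   0.0178]
stage top [(0.61, 
[... 417 characters left out ...]
e [(0.97, [0.457, -0.297, 0.0]), (0.19, [0.491, 0.257, 0.0])]
rack top [(0.85, [0.504, 0.303, 0.0]), (0.42, [0.734, 0.037, 0.0])]
rack scene [(0.88, [0.506, 0.307, 0.0])]
probe top [(0.55, [0.51, 0.261, 0.02]), (0.54, [0.567, -0.041, 0.02])]
probe scene [(0.82, [0.493, 0.257, 0.02]), (0.2, [0.524, 0.036, 0.02])]
probe_collar top [(0.51, [0.502, 0.25, 0.08])]
probe_collar scene [(0.65, [0.506, 0.266, 0.08])]
well0 top [(0.92, [0.563, 0.058, 0.07]), (0.89, [0.566, -0.04, 0.07])]
well0 scene [(0.94, [0.566, -0.037, 0.07]), (0.79, [0.558, 0.005, 0.07])]
well2 top [(0.92, [0.563, 0.058, 0.07]), (0.89, [0.566, -0.04, 0.07])]
well2 scene [(0.94, [0.566, -0.037, 0.07]), (0.79, [0.558, 0.005, 0.07])]
```

View pics/crop_top.png

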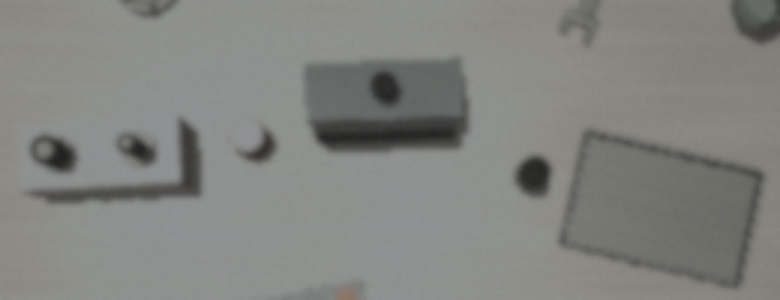

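The plate's yaw is about +2°. The knob is at (0.570, 0.004) with its top at z≈0.111. The tray is at (0.452, −0.298) with yaw −13.4°, and the thin probe's hole is at about (0.504, 0.258). All sizes match the description. Moving toward the cover.

Request:
{"method": "arm_command", "body": {
  "targets": [
    [[-0.027, 0.03, 0], [0, 0, 0], 1],
    [[-0.027, 0.03, 0], [0, 0, 0], 1],
    [[-0.027, 0.03, 0], [0, 0, 0], 1],
    [[-0.027, 0.03, 0], [0, 0, 0], 1],
    [[-0.027, 0.03, 0], [0, 0, 0], 1]
  ],
  "grip_force": 60
}}

```text
time: 2.17
tcp_pos: [0.2836, 0.4569, 0.2483]
ee_rot: [-0.005, 0.794, 0.607, 0.0]
ft_force: [0.6, 0.3, 0.7]
finger_gap: 0.0855
```

Request:
{"method": "arm_command", "body": {
  "targets": [
    [[-0.027, 0.03, 0], [0, 0, 0], 1],
    [[-0.027, 0.03, 0], [0, 0, 0], 1],
    [[-0.027, 0.03, 0], [0, 0, 0], 1],
    [[-0.027, 0.03, 0], [0, 0, 0], 1],
    [[-0.027, 0.03, 0], [0, 0, 0], 1]
  ]
}}

```text
time: 2.58
tcp_pos: [0.3958, 0.2805, 0.2477]
ee_rot: [-0.006, 0.794, 0.608, 0.003]
ft_force: [0.3, 0.6, -0.7]
finger_gap: 0.0856
```

Request:
{"method": "arm_command", "body": {
  "targets": [
    [[-0.0277, 0.03, 0], [0, 0, 0], 1],
    [[-0.0277, 0.03, 0], [0, 0, 0], 1],
    [[-0.0277, 0.03, 0], [0, 0, 0], 1],
    [[-0.0277, 0.03, 0], [0, 0, 0], 1],
    [[-0.0277, 0.03, 0], [0, 0, 0], 1]
  ]
}}

```text
time: 3.0
tcp_pos: [0.5056, 0.1035, 0.2476]
ee_rot: [-0.006, 0.794, 0.608, 0.006]
ft_force: [-0.0, 0.2, 0.3]
finger_gap: 0.0855
```

Request:
{"method": "arm_command", "body": {
  "targets": [
    [[-0.0277, 0.03, 0], [0, 0, 0], 1],
    [[-0.0277, 0.03, 0], [0, 0, 0], 1],
    [[0, 0, 0], [0, 0, -6], 1],
    [[0, 0, 0], [0, 0, -6], 1],
    [[0, 0, 0], [0, 0, -5], 1]
  ]
}}

```text
time: 3.42
tcp_pos: [0.5548, 0.017, 0.249]
ee_rot: [-0.0, 0.699, 0.716, 0.008]
ft_force: [-0.5, -0.1, 1.8]
finger_gap: 0.0853
```

```bash
cat >> h.py <<'E'
def go(goal,head=None):
    o=readout.get_obs(); q=np.array(o['ee_rot']); r=R.from_quat(q[[1,2,3,0]]); M=r.as_matrix()
    print('t',round(o['time'],2),'tcp',np.round(o['tcp_pos'],4),'ft',np.round(o['ft_force'],1),'gap',round(o['finger_gap'],4),'tool z',np.round(M[:,2],3))
    h=np.degrees(np.arctan2(M[1,0],M[0,0])); print('heading',round(h,2))
    print('tool shift',np.round(M.T@(np.array(goal)-o['tcp_pos']),4))
    if head is not None:
        a=np.radians(head); x=np.array([np.cos(a),np.sin(a),0]); z=np.array([0,0,-1.]); G=np.stack([x,np.cross(z,x),z],1)
        print('turn',np.round(np.degrees((r.inv()*R.from_matrix(G)).as_rotvec()),2))
E
python3 - <<'E'
from h import *
i,d=cams.capture('wrist'); save('w0.png',i); P=cloud('wrist',d); np.savez('w0.npz',i=i,P=P)
def fit(n,box,zl,zh):
    x0,x1,y0,y1=box; m=(P[...,0]>x0)&(P[...,0]<x1)&(P[...,1]>y0)&(P[...,1]<y1)&(P[...,2]>zl)&(P[...,2]<zh)
    Q=P[m]
    if len(Q)<5: print(n,len(Q)); return
    r=cv2.minAreaRect(Q[:,:2].astype(np.float32)*1000); print(n,len(Q),'c',np.round(r[0]),'size',np.round(r[1]),'ang',round(r[2],1),'z',np.median(Q[:,2]))
fit('plate',(.48,.66,-.12,.12),.066,.083)
fit('wall',(.45,.58,-.12,.12),.088,.1)
fit('knob',(.54,.60,-.03,.035),.106,.12)
go([.571,.0045,.17],92.3)
E
```

```text
plate 10892 c [561.   3.] size [ 78. 166.] ang 2.4 z 0.07541317202007214
wall 2960 c [546.   4.] size [ 47. 150.] ang 2.4 z 0.09434759679707952
knob 876 c [568.   4.] size [27. 27.] ang 40.6 z 0.11128701123470056
t 3.47 tcp [0.5547 0.0174 0.249 ] ft [-0.5 -0.3 -0.5] gap 0.0853 tool z [ 0.011  0.011 -1.   ]
heading 91.55
tool shift [-0.0143  0.0151  0.079 ]
turn [ 0.63 -0.63 -0.76]
```

View pics/w0.png

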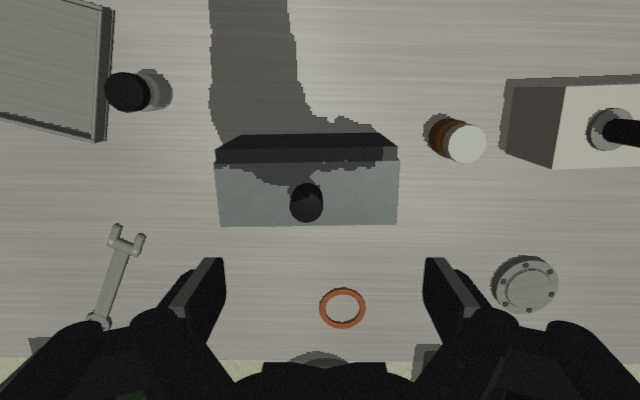

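The wrist view shows the knob at (306,203) on the grey cover, with the wall behind it. The gripper straddles along the long axis with free space on both sides. Aligning and descending.

Request:
{"method": "arm_command", "body": {
  "targets": [
    [[-0.0135, 0.0135, 0.02], [0.6, -0.6, -0.8], 1],
    [[0, 0, 0.03], [0, 0, 0], 1],
    [[0, 0, 0.02], [0, 0, 0], 1],
    [[0, 0, 0], [0, 0, 0], 1]
  ]
}}

```text
time: 3.8
tcp_pos: [0.5726, 0.0056, 0.1804]
ee_rot: [0.002, 0.694, 0.72, 0.004]
ft_force: [-0.3, -0.4, -1.0]
finger_gap: 0.0852
```

```bash
python3 - <<'E'
from h import *
go([.569,.004,.10],92.4)
i,d=cams.capture('wrist'); P=cloud('wrist',d); m=(P[...,2]>.106)&(P[...,2]<.12)&(abs(P[...,0]-.57)<.04)&(abs(P[...,1])<.035)
print(m.sum(),cv2.minAreaRect(P[m][:,:2].astype(np.float32)*1000))
E
```

```text
t 3.8 tcp [0.5726 0.0056 0.1804] ft [-0.3 -0.4 -1. ] gap 0.0852 tool z [ 0.009  0.004 -1.   ]
heading 92.09
tool shift [-0.0017 -0.0043  0.0803]
turn [ 0.51 -0.19 -0.31]
1589 ((569.3800659179688, 3.856576919555664), (27.308380126953125, 26.8831729888916), 1.328262209892273)
```

Request:
{"method": "arm_command", "body": {
  "targets": [
    [[-0.0015, -0.004, 0.02], [0.5, -0.2, 0], 1],
    [[0, 0, 0.025], [0, 0, 0], 1],
    [[0, 0, 0.02], [0, 0, 0], 1],
    [[0, 0, 0.01], [0, 0, 0], 1],
    [[0, 0, 0], [0, 0, 0], 1]
  ]
}}

```text
time: 4.27
tcp_pos: [0.5758, 0.0079, 0.1128]
ee_rot: [0.004, 0.694, 0.72, 0.007]
ft_force: [-0.2, 1.2, -0.4]
finger_gap: 0.0852
```

```bash
python3 -c "
from h import *
go([.569,.004,.098],92.4)"
```

```text
t 4.27 tcp [0.5758 0.0079 0.1128] ft [-0.2  1.2 -0.4] gap 0.0852 tool z [ 0.015  0.005 -1.   ]
heading 92.08
tool shift [-0.0037 -0.0072  0.0147]
turn [ 0.86 -0.23 -0.33]
```

Request:
{"method": "arm_command", "body": {
  "targets": [
    [[-0.0037, -0.007, 0.005], [0.9, -0.2, -0.3], 1],
    [[0, 0, 0.007], [0, 0, 0], 1],
    [[0, 0, 0], [0, 0, 0], 1]
  ]
}}

```text
time: 4.52
tcp_pos: [0.5712, 0.0047, 0.1038]
ee_rot: [0.001, 0.692, 0.722, 0.002]
ft_force: [-0.3, 0.4, 0.3]
finger_gap: 0.0858
```

```bash
python3 -c "
from h import *
go([.569,.004,.098],92.4)"
```

```text
t 4.52 tcp [0.5712 0.0047 0.1038] ft [-0.3  0.4  0.3] gap 0.0858 tool z [ 0.004  0.002 -1.   ]
heading 92.44
tool shift [-0.0006 -0.0022  0.0058]
turn [ 0.21 -0.09  0.04]
```

Request:
{"method": "arm_command", "body": {
  "targets": [
    [[-0.0006, -0.002, 0.004], [0.2, 0, 0], 0],
    [[0, 0, 0], [0, 0, 0], 0],
    [[0, 0, 0], [0, 0, 0], 0],
    [[0, 0, 0], [0, 0, 0], 0],
    [[0, 0, 0], [0, 0, 0], 0]
  ],
  "grip_force": 60
}}

```text
time: 4.93
tcp_pos: [0.5713, 0.0039, 0.1025]
ee_rot: [0.001, 0.692, 0.722, 0.003]
ft_force: [-3.9, -1.4, 2.1]
finger_gap: 0.0266
```

Request:
{"method": "arm_command", "body": {
  "targets": [
    [[0, 0, 0], [0, 0, 0], 0],
    [[0, 0, 0], [0, 0, 0], 0],
    [[0, 0, 0], [0, 0, 0], 0]
  ]
}}

```text
time: 5.18
tcp_pos: [0.5712, 0.0039, 0.1025]
ee_rot: [0.001, 0.692, 0.722, 0.003]
ft_force: [0.4, 0.6, -0.1]
finger_gap: 0.0263
```

The grip holds at a gap of 26 mm. Lifting straight up.

Request:
{"method": "arm_command", "body": {
  "targets": [
    [[0, 0, -0.008], [0, 0, 0], 0],
    [[0, 0, -0.012], [0, 0, 0], 0],
    [[0, 0, -0.015], [0, 0, 0], 0],
    [[0, 0, -0.02], [0, 0, 0], 0],
    [[0, 0, -0.025], [0, 0, 0], 0]
  ],
  "grip_force": 80
}}

```text
time: 5.6
tcp_pos: [0.5651, 0.0036, 0.1804]
ee_rot: [-0.003, 0.692, 0.722, -0.004]
ft_force: [0.2, -0.1, -1.9]
finger_gap: 0.026
```

```bash
python3 - <<'E'
from h import *
go([.452,-.298,.19],76.6)
i,d=cams.capture('wrist'); save('w1.png',i)
E
```

```text
t 5.6 tcp [0.5651 0.0036 0.1804] ft [ 0.2 -0.1 -1.9] gap 0.026 tool z [-0.01 -0.   -1.  ]
heading 92.41
tool shift [-0.2966 -0.1258 -0.0084]
turn [-0.56  0.08 15.81]
```

View pics/w1.png

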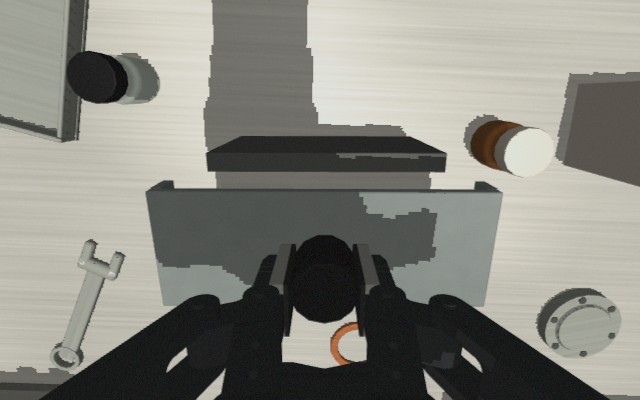

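The wrist view shows the cover hanging level from the knob at (323,280), clear of the stage. Carrying it to the tray.

Request:
{"method": "arm_command", "body": {
  "targets": [
    [[-0.02, -0.0085, -0.003], [-0.5, 0, 0], 0],
    [[-0.037, -0.0157, 0], [0, 0, 0], 0],
    [[-0.037, -0.0157, 0], [0, 0, 0], 0],
    [[-0.037, -0.0157, 0], [0, 0, 0], 0],
    [[-0.037, -0.0157, 0], [0, 0, 0], 0]
  ]
}}

```text
time: 6.07
tcp_pos: [0.5142, -0.1576, 0.1958]
ee_rot: [0.006, 0.682, 0.731, 0.014]
ft_force: [1.5, -1.6, -1.9]
finger_gap: 0.0261
```

Request:
{"method": "arm_command", "body": {
  "targets": [
    [[-0.037, -0.0157, 0], [0, 0, 3], 0],
    [[-0.037, -0.0157, 0], [0, 0, 3], 0],
    [[-0.03, -0.0127, 0], [0, 0, 3], 0],
    [[-0.02, -0.008, 0], [0, 0, 3], 0],
    [[0, 0, 0], [0, 0, 3], 0]
  ]
}}

```text
time: 6.48
tcp_pos: [0.4527, -0.2992, 0.1978]
ee_rot: [0.009, 0.78, 0.625, 0.014]
ft_force: [-0.8, -0.2, -1.8]
finger_gap: 0.026
```

```bash
python3 - <<'E'
from h import *
go([.452,-.298,.12],76.6)
i,d=cams.capture('wrist'); P=cloud('wrist',d)
m=(P[...,2]>.012)&(P[...,2]<.027)&(abs(P[...,0]-.45)<.13)&(abs(P[...,1]+.3)<.125)
r=cv2.minAreaRect(P[m][:,:2].astype(np.float32)*1000); print(m.sum(),r)
m=(P[...,2]>.115)&(P[...,2]<.17)&(abs(P[...,0]-.45)<.14)&(abs(P[...,1]+.3)<.14)
Q=P[m]; print('cover',cv2.minAreaRect(Q[:,:2].astype(np.float32)*1000),np.percentile(Q[:,2],[5,50,95]))
save('w2.png',i)
E
```

```text
t 6.48 tcp [ 0.4527 -0.2992  0.1978] ft [-0.8 -0.2 -1.8] gap 0.026 tool z [ 0.033  0.004 -0.999]
heading 77.39
tool shift [ 0.0001 -0.0034  0.0778]
turn [ 1.81 -0.68  0.78]
2504 ((427.3798522949219, -292.511474609375), (200.38258361816406, 82.10568237304688), 76.62069702148438)
cover ((451.3868408203125, -297.53619384765625), (167.29800415039062, 62.405052185058594), 77.67069244384766) [0.16611198 0.16943611 0.16994906]
```

View pics/w2.png

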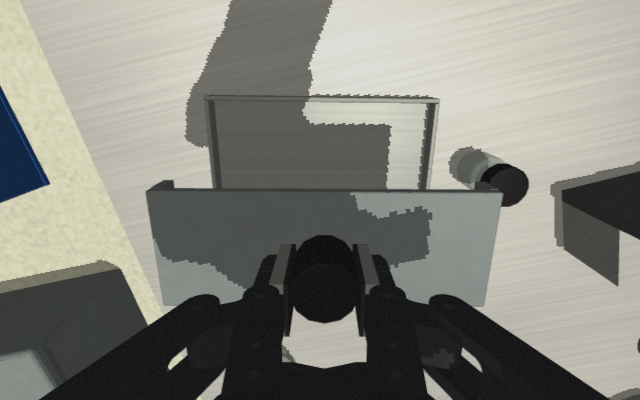

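The view shows the cover over the tray, aligned to about 1° and 1 mm. The vial at (510,185) is clear. Levelling and lowering; it should seat at TCP z≈0.050.

Request:
{"method": "arm_command", "body": {
  "targets": [
    [[0, 0, 0.01], [1.8, -0.7, 0.8], 0],
    [[0, 0, 0.025], [0, 0, 0], 0],
    [[0, 0, 0.025], [0, 0, 0], 0],
    [[0, 0, 0.015], [0, 0, 0], 0],
    [[0, 0, 0], [0, 0, 0], 0]
  ]
}}

```text
time: 6.95
tcp_pos: [0.4583, -0.2965, 0.1249]
ee_rot: [0.002, 0.783, 0.621, 0.004]
ft_force: [-0.9, -0.4, -3.1]
finger_gap: 0.026
```

```bash
python3 -c "
from h import *
go([.4525,-.298,.0505],76.6)"
```

```text
t 6.95 tcp [ 0.4583 -0.2965  0.1249] ft [-0.9 -0.4 -3.1] gap 0.026 tool z [ 0.01   0.002 -1.   ]
heading 76.84
tool shift [-0.0031 -0.006   0.0744]
turn [ 0.52 -0.24  0.24]
```

Request:
{"method": "arm_command", "body": {
  "targets": [
    [[-0.003, -0.006, 0.012], [0.5, -0.2, 0.2], 0],
    [[0, -0.001, 0.02], [0.2, 0, 0], 0],
    [[0, -0.001, 0.015], [0.2, 0, 0], 0],
    [[0, -0.001, 0.01], [0.2, 0, 0], 0],
    [[0, 0, 0], [0, 0, 0], 0]
  ]
}}

```text
time: 7.37
tcp_pos: [0.4521, -0.2951, 0.0674]
ee_rot: [-0.003, 0.782, 0.623, -0.001]
ft_force: [-0.1, 0.7, -1.8]
finger_gap: 0.0258
```

```bash
python3 -c "
from h import *
go([.4525,-.298,.0505],76.6)"
```

```text
t 7.37 tcp [ 0.4521 -0.2951  0.0674] ft [-0.1  0.7 -1.8] gap 0.0258 tool z [-0.006  0.004 -1.   ]
heading 77.1
tool shift [-0.0028  0.0012  0.0169]
turn [-0.39 -0.12  0.5 ]
```

Request:
{"method": "arm_command", "body": {
  "targets": [
    [[-0.0028, 0.001, 0.006], [-0.4, 0, 0.5], 0],
    [[0, 0, 0.006], [0, 0, 0], 0],
    [[0, 0, 0.004], [0, 0, 0], 0],
    [[0, 0, 0.003], [0, 0, 0], 0],
    [[0, 0, 0], [0, 0, 0], 0]
  ]
}}

```text
time: 7.78
tcp_pos: [0.4545, -0.2999, 0.0512]
ee_rot: [0.0, 0.785, 0.619, 0.003]
ft_force: [0.5, -1.0, -2.6]
finger_gap: 0.0263
```

```bash
python3 -c "
from h import *
go([.4525,-.298,.0505],76.6)"
```

```text
t 7.78 tcp [ 0.4545 -0.2999  0.0512] ft [ 0.5 -1.  -2.6] gap 0.0263 tool z [ 0.005  0.003 -1.   ]
heading 76.55
tool shift [ 0.0014 -0.0023  0.0007]
turn [ 0.24 -0.22 -0.05]
```

Request:
{"method": "arm_command", "body": {
  "targets": [
    [[0.001, -0.002, 0.0015], [0.2, -0.2, 0], 0],
    [[0, 0, 0.0015], [0, 0, 0], 0],
    [[0, 0, 0], [0, 0, 0], 0]
  ]
}}

```text
time: 8.03
tcp_pos: [0.4538, -0.2999, 0.0509]
ee_rot: [0.001, 0.786, 0.619, 0.001]
ft_force: [-0.3, -1.3, -1.7]
finger_gap: 0.026
```

Request:
{"method": "arm_command", "body": {
  "targets": [
    [[0, 0, 0.003], [0, 0, 0], 0],
    [[0, 0, 0], [0, 0, 0], 0]
  ]
}}

```text
time: 8.2
tcp_pos: [0.4546, -0.3006, 0.0513]
ee_rot: [0.001, 0.786, 0.619, 0.003]
ft_force: [-0.2, -0.7, -2.7]
finger_gap: 0.0256
```

Request:
{"method": "arm_command", "body": {
  "targets": [
    [[0, 0, 0.003], [0, 0, 0], 0],
    [[0, 0, 0.0015], [0, 0, 0], 0]
  ]
}}

```text
time: 8.37
tcp_pos: [0.4554, -0.301, 0.0505]
ee_rot: [0.0, 0.786, 0.619, 0.004]
ft_force: [-5.8, 3.9, 13.8]
finger_gap: 0.0259
```

It is seated: contact force +14 N at z=0.0505, as predicted. Releasing and rising.

Request:
{"method": "arm_command", "body": {
  "targets": [
    [[0, 0, -0.0005], [0, 0, 0], 0],
    [[0, 0, 0], [0, 0, 0], 0.5],
    [[0, 0, 0], [0, 0, 0], 1],
    [[0, 0, 0], [0, 0, 0], 1],
    [[0, 0, 0], [0, 0, 0], 1]
  ]
}}

```text
time: 8.78
tcp_pos: [0.4565, -0.3014, 0.0506]
ee_rot: [0.002, 0.785, 0.619, 0.004]
ft_force: [-0.4, -0.3, -0.2]
finger_gap: 0.0728
```

Request:
{"method": "arm_command", "body": {
  "targets": [
    [[0, 0, -0.015], [0, 0, 0], 1],
    [[0, 0, -0.03], [0, 0, 0], 1],
    [[0, 0, -0.04], [0, 0, 0], 1],
    [[0, 0, -0.04], [0, 0, 0], 1],
    [[0, 0, -0.04], [0, 0, 0], 1]
  ]
}}

```text
time: 9.2
tcp_pos: [0.4484, -0.2966, 0.2088]
ee_rot: [-0.01, 0.785, 0.619, -0.003]
ft_force: [1.4, -0.0, 0.4]
finger_gap: 0.0852
```

```bash
python3 - <<'E'
from h import *
go([.50,.20,.24],93)
i,d=cams.capture('wrist'); P=cloud('wrist',d)
save('w3.png',i)
def fit(n,box,zl,zh):
    x0,x1,y0,y1=box; m=(P[...,0]>x0)&(P[...,0]<x1)&(P[...,1]>y0)&(P[...,1]<y1)&(P[...,2]>zl)&(P[...,2]<zh)
    Q=P[m]; print(n,len(Q),cv2.minAreaRect(Q[:,:2].astype(np.float32)*1000) if len(Q)>5 else '',np.percentile(Q[:,2],[5,50,95]) if len(Q) else '')
fit('tray',(.33,.57,-.43,-.18),.012,.03)
fit('cov',(.33,.57,-.40,-.19),.0235,.035)
fit('knob',(.4,.5,-.34,-.26),.05,.07)
E
```

```text
t 9.2 tcp [ 0.4484 -0.2966  0.2088] ft [ 1.4 -0.   0.4] gap 0.0852 tool z [-0.017  0.011 -1.   ]
heading 76.54
tool shift [ 0.4951 -0.066  -0.0265]
turn [ -1.06  -0.55 -16.45]
tray 9928 ((495.09967041015625, -296.4996337890625), (236.5721893310547, 199.56614685058594), 76.52445220947266) [0.01210571 0.01348277 0.02947618]
cov 13633 ((457.4734191894531, -304.6783447265625), (200.7224578857422, 130.10855102539062), 76.48641967773438) [0.02768502 0.03190237 0.03338157]
knob 909 ((460.370849609375, -306.2115173339844), (27.13827133178711, 27.057931900024414), 77.12086486816406) [0.05629151 0.06805905 0.06922782]
```

View pics/w3.png

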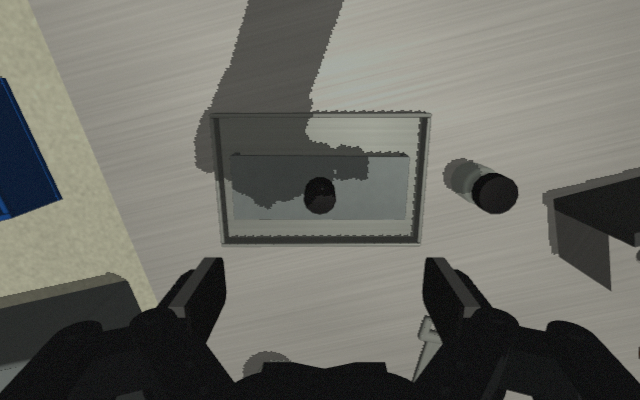

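The view shows the cover flat in the tray, knob up at (320,195) and inside the walls. Next I'll pass over the stage to look at the wells.

Request:
{"method": "arm_command", "body": {
  "targets": [
    [[0.02, 0.0015, -0.01], [-1, -0.5, 0], 1],
    [[0.039, 0.003, -0.008], [0, 0, 0], 1],
    [[0.039, 0.003, -0.008], [0, 0, 0], 1],
    [[0.039, 0.003, -0.008], [0, 0, 0], 1],
    [[0.039, 0.003, 0], [0, 0, 0], 1]
  ]
}}

```text
time: 9.67
tcp_pos: [0.5096, -0.1432, 0.2587]
ee_rot: [0.016, 0.794, 0.608, 0.006]
ft_force: [1.1, -0.1, -0.4]
finger_gap: 0.0857
```

Request:
{"method": "arm_command", "body": {
  "targets": [
    [[0.039, 0.003, 0], [0, 0, -4], 1],
    [[0.039, 0.005, 0], [0, 0, -4], 1],
    [[0.039, 0.005, 0], [0, 0, -4], 1],
    [[0.015, 0, 0], [0, 0, -4], 1],
    [[0, 0, 0], [0, 0, 0], 1]
  ]
}}

```text
time: 10.08
tcp_pos: [0.5496, 0.0028, 0.2575]
ee_rot: [0.017, 0.691, 0.722, 0.008]
ft_force: [0.6, 0.9, 0.1]
finger_gap: 0.0852
```

Request:
{"method": "arm_command", "body": {
  "targets": [
    [[0, 0, 0], [0, 0, 0], 1],
    [[0, 0, 0], [0, 0, 0], 1]
  ]
}}

```text
time: 10.25
tcp_pos: [0.5493, 0.0033, 0.2565]
ee_rot: [0.017, 0.691, 0.722, 0.008]
ft_force: [0.2, 0.5, -0.4]
finger_gap: 0.0854
```

```bash
python3 - <<'E'
from h import *
go([.503,.258,.24],93)
m=cams.camera_model('wrist'); i,d=cams.capture('wrist'); P=cloud('wrist',d)
save('w4.png',i)
def fit(n,box,zl,zh):
    x0,x1,y0,y1=box; m=(P[...,0]>x0)&(P[...,0]<x1)&(P[...,1]>y0)&(P[...,1]<y1)&(P[...,2]>zl)&(P[...,2]<zh)
    Q=P[m]; print(n,len(Q),cv2.minAreaRect(Q[:,:2].astype(np.float32)*1000) if len(Q)>5 else '',np.percentile(Q[:,2],[5,50,95]) if len(Q) else '')
fit('block',(.48,.66,-.12,.12),.060,.078)
fit('wall',(.45,.58,-.12,.12),.088,.1)
for t in ['well0','well1','well2']:
    print(t,[(round(x['conf'],2),np.round(x['point']).tolist(),np.round(atz('wrist',x['point'],.07,m),4).tolist()) for x in cams.place_of(t,'wrist')])
E
```

```text
t 10.25 tcp [0.5493 0.0033 0.2565] ft [ 0.2  0.5 -0.4] gap 0.0854 tool z [ 0.035 -0.012 -0.999]
heading 92.52
tool shift [ 0.2567 -0.0355  0.0119]
turn [ 1.94  0.77 -0.46]
block 8145 ((557.0780639648438, 2.8861083984375), (68.95305633544922, 150.2718505859375), 2.1757476329803467) [0.06756524 0.06939485 0.07078749]
wall 2732 ((528.904541015625, 1.7413558959960938), (12.552000999450684, 150.4250030517578), 2.1648073196411133) [0.09167803 0.09433838 0.09551934]
well0 [(0.87, [279.0, 187.0], [0.5663, -0.0412, 0.07]), (0.71, [372.0, 188.0], [0.5634, 0.0466, 0.07]), (0.69, [331.0, 181.0], [0.5584, 0.0073, 0.07]), (0.62, [36.0, 41.0], [0.4483, -0.2442, 0.07])]
well1 [(0.87, [279.0, 187.0], [0.5663, -0.0412, 0.07]), (0.71, [372.0, 188.0], [0.5634, 0.0466, 0.07]), (0.69, [331.0, 181.0], [0.5584, 0.0073, 0.07]), (0.62, [36.0, 41.0], [0.4483, -0.2442, 0.07])]
well2 [(0.87, [279.0, 187.0], [0.5663, -0.0412, 0.07]), (0.71, [372.0, 188.0], [0.5634, 0.0466, 0.07]), (0.69, [331.0, 181.0], [0.5584, 0.0073, 0.07]), (0.62, [36.0, 41.0], [0.4483, -0.2442, 0.07])]
```

View pics/w4.png

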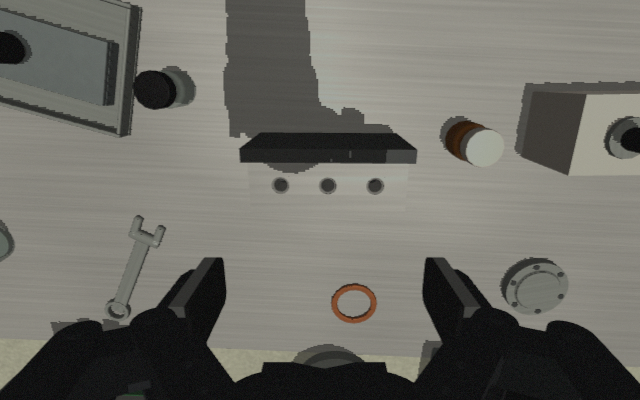

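The three wells are visible at (281,185), (328,186) and (375,186). The wall and block fits agree: stage origin (0.563, 0.003), yaw 2.2°. Next, over the probe.

```bash
python3 - <<'E'
from h import *
m=cams.camera_model('wrist')
for p in [(281,185),(328,185.5),(375,186)]: print(np.round(atz('wrist',p,.07,m),4))
E
```

```text
[ 0.5646 -0.0416  0.07  ]
[0.5631 0.003  0.07  ]
[0.5616 0.0475 0.07  ]
```

Request:
{"method": "arm_command", "body": {
  "targets": [
    [[0.02, -0.003, 0], [1.9, 0.8, 0], 1],
    [[0.037, -0.006, 0], [0, 0, 0], 1],
    [[0.037, -0.006, 0], [0, 0, 0], 1],
    [[0.037, -0.006, 0], [0, 0, 0], 1],
    [[0.037, -0.006, 0], [0, 0, 0], 1]
  ]
}}

```text
time: 10.87
tcp_pos: [0.521, 0.1494, 0.2578]
ee_rot: [0.004, 0.709, 0.706, -0.0]
ft_force: [0.7, -0.6, 0.0]
finger_gap: 0.0856
```

Request:
{"method": "arm_command", "body": {
  "targets": [
    [[0.037, -0.006, 0], [0, 0, 0], 1],
    [[0.037, -0.006, 0], [0, 0, 0], 1],
    [[0.015, -0.003, 0], [0, 0, 0], 1],
    [[0, 0, 0], [0, 0, 0], 1],
    [[0, 0, 0], [0, 0, 0], 1]
  ]
}}

```text
time: 11.28
tcp_pos: [0.5051, 0.2457, 0.258]
ee_rot: [0.003, 0.709, 0.706, 0.002]
ft_force: [0.2, -0.8, -0.3]
finger_gap: 0.0853
```

```bash
python3 - <<'E'
from h import *
go([.5045,.260,.20],93)
m=cams.camera_model('wrist'); i,d=cams.capture('wrist'); P=cloud('wrist',d)
save('w5.png',i)
def fit(n,box,zl,zh):
    x0,x1,y0,y1=box; m=(P[...,0]>x0)&(P[...,0]<x1)&(P[...,1]>y0)&(P[...,1]<y1)&(P[...,2]>zl)&(P[...,2]<zh)
    Q=P[m]; print(n,len(Q),cv2.minAreaRect(Q[:,:2].astype(np.float32)*1000) if len(Q)>5 else '',np.percentile(Q[:,2],[5,50,95]) if len(Q) else '')
fit('rack',(.42,.58,.18,.42),.074,.083)
fit('collar',(.46,.55,.22,.30),.0838,.090)
fit('handle',(.46,.55,.22,.30),.141,.152)
E
```

```text
t 11.28 tcp [0.5051 0.2457 0.258 ] ft [ 0.2 -0.8 -0.3] gap 0.0853 tool z [ 0.007 -0.002 -1.   ]
heading 89.75
tool shift [ 0.0144 -0.0011  0.0579]
turn [ 0.37  0.11 -3.25]
rack 10546 ((500.46026611328125, 302.0167541503906), (70.83395385742188, 170.4063262939453), 3.27575421333313) [0.07826521 0.07948772 0.08068001]
collar 599 ((501.23663330078125, 258.35284423828125), (29.976093292236328, 35.0106086730957), 8.338058471679688) [0.08414654 0.08542664 0.08657253]
handle 559 ((503.5076599121094, 258.5351257324219), (19.095041275024414, 19.33709144592285), 89.84229278564453) [0.14342057 0.14573446 0.1482164 ]
```

View pics/w5.png

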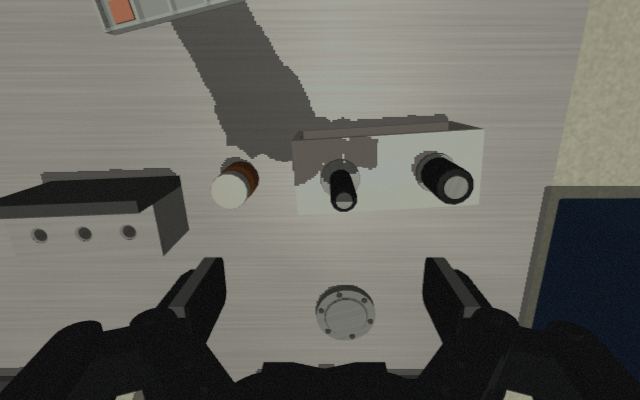

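The view shows the thin probe's handle top at (344,202) and the thick probe at (457,187). The rack, collar and handle fits agree, putting the thin probe at (0.5035, 0.2585). Aligning above it.

Request:
{"method": "arm_command", "body": {
  "targets": [
    [[0.0128, -0.0015, 0.02], [0.4, 0, -3.3], 1],
    [[0, 0, 0.03], [0, 0, 0], 1],
    [[0, -0.001, 0.02], [0, 0, 0], 1],
    [[0, 0, 0], [0, 0, 0], 1]
  ]
}}

```text
time: 11.67
tcp_pos: [0.51, 0.2469, 0.1895]
ee_rot: [0.003, 0.694, 0.72, 0.002]
ft_force: [-0.1, -0.8, -1.2]
finger_gap: 0.0856
```

```bash
python3 - <<'E'
from h import *
go([.5035,.2585,.125],93)
i,d=cams.capture('wrist'); P=cloud('wrist',d)
m=(P[...,2]>.139)&(P[...,2]<.153)&(abs(P[...,0]-.503)<.03)&(abs(P[...,1]-.258)<.03)
print(m.sum(),cv2.minAreaRect(P[m][:,:2].astype(np.float32)*1000))
E
```

```text
t 11.67 tcp [0.51   0.2469 0.1895] ft [-0.1 -0.8 -1.2] gap 0.0856 tool z [ 0.008 -0.001 -1.   ]
heading 92.09
tool shift [ 0.012  -0.0065  0.0645]
turn [ 0.43  0.1  -0.91]
1095 ((504.7234802246094, 258.3853454589844), (19.444740295410156, 19.00005531311035), 89.49291229248047)
```

Request:
{"method": "arm_command", "body": {
  "targets": [
    [[0.012, -0.006, 0], [0.4, 0, -0.9], 1],
    [[0.006, -0.003, 0.005], [0, 0, 0], 1],
    [[0, 0, 0], [0, 0, 0], 1]
  ]
}}

```text
time: 11.97
tcp_pos: [0.5047, 0.2606, 0.1894]
ee_rot: [0.002, 0.692, 0.722, 0.002]
ft_force: [-0.0, -0.1, -0.3]
finger_gap: 0.0855
```

```bash
python3 -c "
from h import *
go([.5043,.2585,.125],93)"
```

```text
t 11.97 tcp [0.5047 0.2606 0.1894] ft [-0.  -0.1 -0.3] gap 0.0855 tool z [ 0.007 -0.    -1.   ]
heading 92.42
tool shift [-0.0021 -0.0009  0.0644]
turn [ 0.38  0.03 -0.58]
```

Request:
{"method": "arm_command", "body": {
  "targets": [
    [[-0.002, -0.001, 0.015], [0.4, 0, 0], 1],
    [[0, -0.001, 0.02], [0.1, 0, 0], 1],
    [[0, -0.001, 0.02], [0.1, 0, 0], 1],
    [[0, -0.001, 0.015], [0.1, 0, 0], 1],
    [[0, 0, 0], [0, 0, 0], 1]
  ]
}}

```text
time: 12.38
tcp_pos: [0.5045, 0.2618, 0.1206]
ee_rot: [-0.001, 0.691, 0.723, 0.004]
ft_force: [-0.6, -0.1, 0.6]
finger_gap: 0.0857
```

```bash
python3 -c "
from h import *
go([.5043,.2585,.125],93)"
```

```text
t 12.38 tcp [0.5045 0.2618 0.1206] ft [-0.6 -0.1  0.6] gap 0.0857 tool z [ 0.004  0.007 -1.   ]
heading 92.59
tool shift [-0.0033 -0.0003 -0.0044]
turn [ 0.24 -0.39 -0.41]
```

Request:
{"method": "arm_command", "body": {
  "targets": [
    [[-0.0035, 0, -0.004], [0.2, -0.4, 0], 1],
    [[-0.001, 0, 0], [0, 0, 0], 1],
    [[0, 0, 0], [0, 0, 0], 0],
    [[0, 0, 0], [0, 0, 0], 0],
    [[0, 0, 0], [0, 0, 0], 0]
  ],
  "grip_force": 60
}}

```text
time: 12.8
tcp_pos: [0.5065, 0.2571, 0.1272]
ee_rot: [0.001, 0.691, 0.723, 0.001]
ft_force: [-0.1, 0.9, 0.3]
finger_gap: 0.0518
```

Request:
{"method": "arm_command", "body": {
  "targets": [
    [[0, 0, 0], [0, 0, 0], 0],
    [[0, 0, 0], [0, 0, 0], 0],
    [[0, 0, 0], [0, 0, 0], 0],
    [[0, 0, 0], [0, 0, 0], 0]
  ]
}}

```text
time: 13.13
tcp_pos: [0.5078, 0.2581, 0.1293]
ee_rot: [0.001, 0.691, 0.723, 0.004]
ft_force: [-0.9, -0.1, -0.8]
finger_gap: 0.0183
```

```bash
python3 -c "
from h import *
go([.5043,.2585,.22],93)"
```

```text
t 13.13 tcp [0.5078 0.2581 0.1293] ft [-0.9 -0.1 -0.8] gap 0.0183 tool z [ 0.007  0.004 -1.   ]
heading 92.59
tool shift [ 0.0008 -0.0028 -0.0907]
turn [ 0.41 -0.18 -0.41]
```

Gripped (gap 18 mm). Lifting straight out of the rack.

Request:
{"method": "arm_command", "body": {
  "targets": [
    [[0, -0.001, -0.01], [0.3, -0.1, 0], 0],
    [[0, 0, -0.02], [0, 0, 0], 0],
    [[0, 0, -0.025], [0, 0, 0], 0],
    [[0, 0, -0.025], [0, 0, 0], 0],
    [[0, 0, -0.02], [0, 0, 0], 0]
  ],
  "grip_force": 80
}}

```text
time: 13.55
tcp_pos: [0.503, 0.2569, 0.225]
ee_rot: [-0.001, 0.691, 0.723, -0.004]
ft_force: [0.9, 0.1, -0.4]
finger_gap: 0.0183
```

Request:
{"method": "arm_command", "body": {
  "targets": [
    [[0, 0, -0.01], [0, 0, 0], 0],
    [[0, 0, 0], [0, 0, 0], 0],
    [[0, 0, 0], [0, 0, 0], 0]
  ]
}}

```text
time: 13.8
tcp_pos: [0.5052, 0.2581, 0.2398]
ee_rot: [0.0, 0.691, 0.723, -0.0]
ft_force: [0.0, -0.9, -1.5]
finger_gap: 0.0179
```

```bash
python3 - <<'E'
from h import *
go([.5613,.048,.24],92.2)
i,d=cams.capture('wrist'); save('w6.png',i); o=readout.get_obs(); P=cloud('wrist',d)
m=(np.linalg.norm(P[...,:2]-np.array(o['tcp_pos'])[:2],axis=-1)<.028)&(P[...,2]>.1)&(P[...,2]<o['tcp_pos'][2]-.022)
Q=P[m]
for a in np.arange(.1,.22,.01):
    q=Q[(Q[:,2]>=a)&(Q[:,2]<a+.01)]
    if len(q)>3: print(round(a,2),len(q),np.round(q.min(0),4)[:2],np.round(q.max(0),4)[:2])
E
```

```text
t 13.8 tcp [0.5052 0.2581 0.2398] ft [ 0.  -0.9 -1.5] gap 0.0179 tool z [ 0. -0. -1.]
heading 92.63
tool shift [-2.124e-01  4.640e-02 -1.000e-04]
turn [0.01 0.02 0.43]
0.13 24 [0.4955 0.2531] [0.4996 0.2622]
0.14 54 [0.4952 0.2532] [0.4983 0.2613]
0.15 4 [0.4958 0.2572] [0.4961 0.2591]
0.19 1645 [0.4828 0.2396] [0.5065 0.2749]
0.2 274 [0.4909 0.2475] [0.4989 0.2668]
0.21 243 [0.491  0.2476] [0.4984 0.2665]
```

View pics/w6.png

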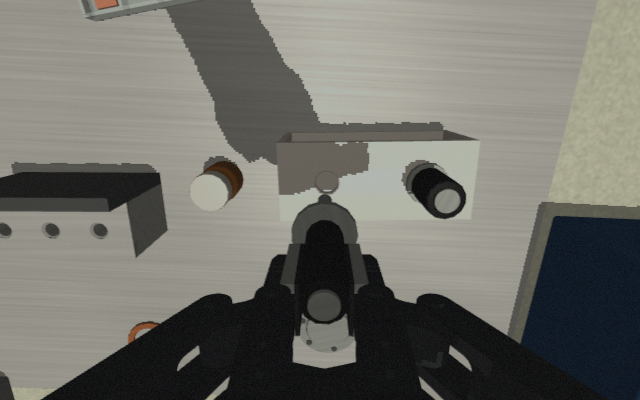

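The view shows the probe upright in the fingers, its tip at (325,200) and hole vacated. The probe axis is about 4 mm to −x of the TCP, and the tip is 0.109 m below it. The thick probe is untouched. Carrying to well 2 first.

Request:
{"method": "arm_command", "body": {
  "targets": [
    [[-0.018, 0.0042, 0], [0, 0, 0.2], 0],
    [[-0.035, 0.0084, 0], [0, 0, 0], 0],
    [[-0.035, 0.0084, 0], [0, 0, 0], 0],
    [[-0.035, 0.0084, 0], [0, 0, 0], 0],
    [[-0.035, 0.0084, 0], [0, 0, 0], 0]
  ]
}}

```text
time: 14.27
tcp_pos: [0.5436, 0.1108, 0.2297]
ee_rot: [-0.005, 0.682, 0.731, -0.005]
ft_force: [0.5, 0.4, -1.5]
finger_gap: 0.0184
```

Request:
{"method": "arm_command", "body": {
  "targets": [
    [[-0.03, 0.007, 0], [0, 0, 0], 0],
    [[-0.015, 0.005, 0], [0, 0, 0], 0],
    [[0, 0, 0], [0, 0, 0], 0],
    [[0, 0, 0], [0, 0, 0], 0]
  ]
}}

```text
time: 14.6
tcp_pos: [0.556, 0.0509, 0.2222]
ee_rot: [-0.006, 0.689, 0.725, -0.013]
ft_force: [-0.7, 1.6, -1.4]
finger_gap: 0.018
```

```bash
python3 -c "
from h import *
go([.5655,.048,.195],92.2)"
```

```text
t 14.6 tcp [0.556  0.0509 0.2222] ft [-0.7  1.6 -1.4] gap 0.018 tool z [-0.026 -0.01  -1.   ]
heading 92.92
tool shift [-0.0031  0.01    0.027 ]
turn [-1.54  0.51  0.72]
```

Request:
{"method": "arm_command", "body": {
  "targets": [
    [[-0.003, 0.0095, 0.006], [-1.5, 0.5, 0.7], 0],
    [[0, 0.002, 0.01], [-0.3, 0, 0], 0],
    [[0, 0, 0.008], [0, 0, 0], 0],
    [[0, 0, 0], [0, 0, 0], 0]
  ]
}}

```text
time: 14.93
tcp_pos: [0.5641, 0.0539, 0.1925]
ee_rot: [-0.001, 0.691, 0.723, -0.0]
ft_force: [-1.3, -0.5, -1.3]
finger_gap: 0.0185
```

```bash
python3 -c "
from h import *
go([.5655,.048,.185],92.2)"
```

```text
t 14.93 tcp [0.5641 0.0539 0.1925] ft [-1.3 -0.5 -1.3] gap 0.0185 tool z [-0.003  0.001 -1.   ]
heading 92.57
tool shift [-0.006   0.0012  0.0075]
turn [-0.15 -0.09  0.37]
```

Request:
{"method": "arm_command", "body": {
  "targets": [
    [[-0.006, 0.001, 0], [-0.1, -0.1, 0.3], 0],
    [[0, 0, 0.003], [0, 0, 0], 0],
    [[0, 0, 0], [0, 0, 0], 0]
  ]
}}

```text
time: 15.18
tcp_pos: [0.5633, 0.0519, 0.1873]
ee_rot: [-0.002, 0.691, 0.723, -0.002]
ft_force: [-0.5, 1.2, -1.1]
finger_gap: 0.0183
```

```bash
cat >> h.py <<'E'
def probe():
    i,d=cams.capture('wrist'); t=np.array(readout.get_obs()['tcp_pos']); P=cloud('wrist',d)
    m=(np.linalg.norm(P[...,:2]-t[:2],axis=-1)<.028); 
    for n,a,b,r in [('stem',-.100,-.055,.005),('collar',-.047,-.040,.018),('handle',-.04,-.024,.010)]:
        q=P[m&(P[...,2]>max(t[2]+a,.098))&(P[...,2]<t[2]+b)]
        if len(q)>8: print(n,len(q),'x',round(np.percentile(q[:,0],1)+r,4),'y',round((q[:,1].min()+q[:,1].max())/2,4),'z',np.round([q[:,2].min(),q[:,2].max()],4))
    return i
E
python3 -c "
from h import *
go([.5655,.048,.165],92.2); probe()"
```

```text
t 15.18 tcp [0.5633 0.0519 0.1873] ft [-0.5  1.2 -1.1] gap 0.0183 tool z [-0.006  0.    -1.   ]
heading 92.65
tool shift [-0.004   0.0022  0.0223]
turn [-0.33 -0.02  0.45]
collar 1587 x 0.5596 y 0.0509 z [0.1408 0.1476]
handle 468 x 0.5594 y 0.051 z [0.1478 0.1637]
```

Request:
{"method": "arm_command", "body": {
  "targets": [
    [[-0.004, 0.002, 0], [-0.3, 0, 0.4], 0],
    [[-0.001, 0.0005, 0], [0, 0, 0], 0],
    [[0, 0, 0], [0, 0, 0], 0]
  ]
}}

```text
time: 15.48
tcp_pos: [0.5673, 0.0467, 0.1887]
ee_rot: [0.001, 0.693, 0.721, 0.001]
ft_force: [-1.0, -0.1, -0.2]
finger_gap: 0.018
```

```bash
python3 -c "
from h import *
go([.5652,.0487,.165],92.2)"
```

```text
t 15.48 tcp [0.5673 0.0467 0.1887] ft [-1.  -0.1 -0.2] gap 0.018 tool z [ 0.003  0.001 -1.   ]
heading 92.24
tool shift [ 0.002  -0.002   0.0237]
turn [ 0.15 -0.04  0.04]
```

Within 2 mm. Descending slowly toward the mouth and watching the force.

Request:
{"method": "arm_command", "body": {
  "targets": [
    [[0.0015, -0.002, 0.006], [0.1, 0, 0], 0],
    [[0, -0.0005, 0.008], [0, 0, 0], 0],
    [[0, 0, 0.006], [0, 0, 0], 0],
    [[0, 0, 0.004], [0, 0, 0], 0]
  ]
}}

```text
time: 15.82
tcp_pos: [0.566, 0.0482, 0.1648]
ee_rot: [0.001, 0.694, 0.72, 0.002]
ft_force: [-0.6, 0.8, -0.8]
finger_gap: 0.0181
```

```bash
python3 -c "
from h import *
go([.5652,.0487,.149],92.2)"
```

```text
t 15.82 tcp [0.566  0.0482 0.1648] ft [-0.6  0.8 -0.8] gap 0.0181 tool z [ 0.005  0.002 -1.   ]
heading 92.18
tool shift [ 0.0005 -0.0009  0.0158]
turn [ 0.27 -0.12 -0.02]
```

Tip about 14 mm inside with no force, so well 2's mouth is entered. Continuing to the 30 mm depth (TCP ≈ 0.147) and past it.

Request:
{"method": "arm_command", "body": {
  "targets": [
    [[0.0005, -0.001, 0.006], [0.2, -0.1, 0], 0],
    [[0, -0.0005, 0.006], [0, 0, 0], 0],
    [[0, 0, 0.006], [0, 0, 0], 0],
    [[0, 0, 0.005], [0, 0, 0], 0]
  ]
}}

```text
time: 16.15
tcp_pos: [0.5684, 0.0489, 0.1473]
ee_rot: [0.001, 0.694, 0.72, 0.003]
ft_force: [-1.8, 0.6, 22.8]
finger_gap: 0.018
```

```bash
python3 -c "
from h import *
go([.5652,.0487,.119],92.2)"
```

```text
t 16.15 tcp [0.5684 0.0489 0.1473] ft [-1.8  0.6 22.8] gap 0.018 tool z [ 0.005  0.003 -1.   ]
heading 92.18
tool shift [-0.0001 -0.0033  0.0283]
turn [ 0.29 -0.16 -0.02]
```

It stopped at 30 mm depth with 23 N, so well 2 is blocked. Rising and shifting to well 1.

Request:
{"method": "arm_command", "body": {
  "targets": [
    [[0, -0.001, -0.01], [0.2, -0.1, 0], 0],
    [[0, 0, -0.015], [0, 0, 0], 0],
    [[0, 0, -0.015], [0, 0, 0], 0],
    [[0, 0, -0.008], [0, 0, 0], 0],
    [[0, 0, 0], [0, 0, 0], 0]
  ]
}}

```text
time: 16.57
tcp_pos: [0.5704, 0.0495, 0.1978]
ee_rot: [0.002, 0.694, 0.72, 0.004]
ft_force: [-0.2, -0.1, -0.5]
finger_gap: 0.0179
```

```bash
python3 -c "
from h import *
go([.567,.004,.19],92.2); probe()"
```

```text
t 16.57 tcp [0.5704 0.0495 0.1978] ft [-0.2 -0.1 -0.5] gap 0.0179 tool z [ 0.008  0.002 -1.   ]
heading 92.17
tool shift [-0.0453 -0.0052  0.0077]
turn [ 0.45 -0.13 -0.03]
stem 95 x 0.5618 y 0.0486 z [0.0981 0.1135]
collar 1686 x 0.5645 y 0.0488 z [0.1501 0.157 ]
handle 505 x 0.5644 y 0.0487 z [0.1571 0.173 ]
```

```bash
python3 - <<'E'
from h import *
i=probe(); save('w7.png',i[150:400,220:440],3)
i,d=cams.capture('wrist'); t=np.array(readout.get_obs()['tcp_pos']); P=cloud('wrist',d)
m=(np.linalg.norm(P[...,:2]-t[:2],axis=-1)<.028)
for a in np.arange(-.105,-.02,.007):
    q=P[m&(P[...,2]>t[2]+a)&(P[...,2]<t[2]+a+.007)]
    if len(q)>5:
        q=q[abs(q[:,1]-.0487)<.003]
        if len(q)>3: print(round(t[2]+a,3),len(q),'xmed',round(np.median(q[:,0]),4),'min',round(q[:,0].min(),4))
E
```

```text
stem 89 x 0.5607 y 0.0486 z [0.098  0.1125]
collar 1686 x 0.5635 y 0.0488 z [0.1491 0.1561]
handle 494 x 0.5635 y 0.0486 z [0.1561 0.1721]
0.09 19 xmed 0.5553 min 0.5546
0.097 31 xmed 0.5557 min 0.5551
0.104 33 xmed 0.556 min 0.5551
0.146 157 xmed 0.5489 min 0.5444
0.153 117 xmed 0.5524 min 0.5444
0.16 73 xmed 0.5535 min 0.5528
0.167 79 xmed 0.5539 min 0.5531
0.174 93 xmed 0.5542 min 0.5535
```

View pics/w7.png

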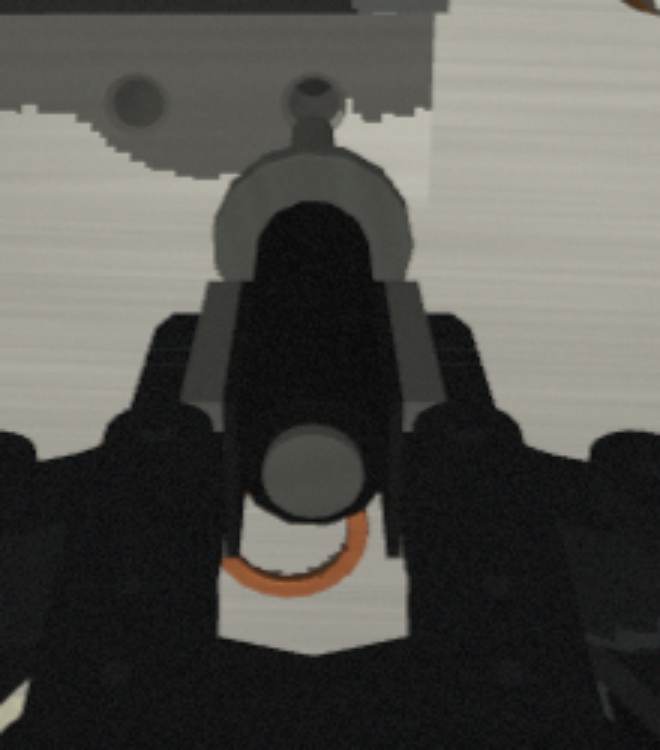

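The crop shows the probe leaning slightly in the grip, about 2.6° with the tip toward −x; it pivoted while pressing on the blocked floor. I'll counter-tilt the tool by −2.6° about its x while moving to well 1.

Request:
{"method": "arm_command", "body": {
  "targets": [
    [[-0.015, -0.001, 0], [-1.3, 0, 0], 0],
    [[-0.02, -0.001, 0], [-1.3, 0, 0], 0],
    [[-0.012, 0, 0], [0, 0, 0], 0],
    [[0, 0, 0], [0, 0, 0], 0],
    [[0, 0, 0], [0, 0, 0], 0]
  ]
}}

```text
time: 17.13
tcp_pos: [0.564, 0.0028, 0.1883]
ee_rot: [0.013, 0.692, 0.722, 0.014]
ft_force: [0.0, 0.2, -1.7]
finger_gap: 0.0182
```

```bash
cat >> h.py <<'E'
def axis():
    i,d=cams.capture('wrist'); t=np.array(readout.get_obs()['tcp_pos']); P=cloud('wrist',d); L=[]
    m=(np.linalg.norm(P[...,:2]-t[:2],axis=-1)<.028)
    y0=[]; 
    for a,b,r in [(-.105,-.062,.005),(-.036,-.026,.010)]:
        q=P[m&(P[...,2]>max(t[2]+a,.08))&(P[...,2]<t[2]+b)]
        yc=(q[:,1].min()+q[:,1].max())/2; q=q[abs(q[:,1]-yc)<.003]
        L.append((np.median(q[:,0])+r-.0003,yc,np.median(q[:,2]),len(q)))
    L=np.array(L); s=(L[1,:2]-L[0,:2])/(L[1,2]-L[0,2]); tip=L[0,:2]+s*(t[2]-.107-L[0,2])
    print('axis pts',np.round(L,4).tolist(),'lean deg',np.round(np.degrees(s),2),'tip',np.round(tip,4)); return i
E
python3 -c "
from h import *
go([.5672,.004,.19],92.2); axis()"
```

```text
t 17.13 tcp [0.564  0.0028 0.1883] ft [ 0.   0.2 -1.7] gap 0.0182 tool z [ 0.039  0.002 -0.999]
heading 92.38
tool shift [ 0.001   0.0033 -0.0016]
turn [ 2.22 -0.03  0.18]
axis pts [[0.5589, 0.0017, 0.0954, 84.0], [0.5596, 0.0019, 0.1574, 93.0]] lean deg [0.61 0.14] tip [0.5587 0.0017]
```

Request:
{"method": "arm_command", "body": {
  "targets": [
    [[0.001, 0.0035, 0], [-0.6, 0, 0], 0],
    [[0, 0.0005, 0], [0, 0, 0], 0],
    [[0, 0, 0], [0, 0, 0], 0]
  ]
}}

```text
time: 17.43
tcp_pos: [0.5678, 0.0068, 0.187]
ee_rot: [0.016, 0.691, 0.723, 0.017]
ft_force: [-0.6, 0.1, -0.3]
finger_gap: 0.0182
```

```bash
python3 -c "
from h import *
go([.5672,.004,.19],92.2); axis()"
```

```text
t 17.43 tcp [0.5678 0.0068 0.187 ] ft [-0.6  0.1 -0.3] gap 0.0182 tool z [ 0.048  0.003 -0.999]
heading 92.58
tool shift [-0.0028 -0.0005 -0.003 ]
turn [ 2.74 -0.05  0.38]
axis pts [[0.5636, 0.0063, 0.0935, 82.0], [0.5637, 0.0063, 0.1564, 105.0]] lean deg [0.05 0.01] tip [0.5636 0.0063]
```

Upright now. Trimming y by −3 mm and descending along the world vertical.

Request:
{"method": "arm_command", "body": {
  "targets": [
    [[-0.0033, -0.0006, 0], [0, 0, 0.3], 0],
    [[-0.0005, -0.0003, 0.004], [0, 0, 0], 0],
    [[0, 0, 0], [0, 0, 0], 0]
  ]
}}

```text
time: 17.73
tcp_pos: [0.5677, 0.0049, 0.1829]
ee_rot: [0.016, 0.692, 0.722, 0.018]
ft_force: [-0.6, -0.2, -1.3]
finger_gap: 0.0182
```

```bash
python3 -c "
from h import *
go([.5672,.004,.165],92.2); axis()"
```

```text
t 17.73 tcp [0.5677 0.0049 0.1829] ft [-0.6 -0.2 -1.3] gap 0.0182 tool z [ 0.048  0.004 -0.999]
heading 92.45
tool shift [-0.0009 -0.0014  0.0178]
turn [ 2.77 -0.1   0.25]
axis pts [[0.564, 0.004, 0.0902, 81.0], [0.564, 0.004, 0.1528, 105.0]] lean deg [-0.01  0.01] tip [0.564 0.004]
```

Request:
{"method": "arm_command", "body": {
  "targets": [
    [[-0.001, -0.0014, 0.006], [0, 0, 0], 0],
    [[0, -0.0005, 0.008], [0, 0, 0], 0],
    [[0, -0.0004, 0.007], [0, 0, 0], 0],
    [[0, -0.0003, 0.004], [0, 0, 0], 0]
  ]
}}

```text
time: 18.12
tcp_pos: [0.5672, 0.0038, 0.1571]
ee_rot: [0.017, 0.692, 0.722, 0.019]
ft_force: [0.8, -0.1, -1.6]
finger_gap: 0.0186
```

```bash
python3 -c "
from h import *
go([.5672,.004,.149],92.2); axis()"
```

```text
t 18.12 tcp [0.5672 0.0038 0.1571] ft [ 0.8 -0.1 -1.6] gap 0.0186 tool z [ 0.051  0.005 -0.999]
heading 92.43
tool shift [ 0.0002 -0.0004  0.0081]
turn [ 2.93 -0.14  0.22]Traceback (most recent call last):
  File "<string>", line 3, in <module>
    go([.5672,.004,.149],92.2); axis()
                                ~~~~^^
  File "h.py", line 43, in axis
    yc=(q[:,1].min()+q[:,1].max())/2; q=q[abs(q[:,1]-yc)<.003]
        ~~~~~~~~~~^^
    return umr_minimum(a, axis, None, out, keepdims, initial, where)
ValueError: zero-size array to reduction operation minimum which has no identity
```

Free at about 20 mm inside. Feeling on past 30 mm depth.

Request:
{"method": "arm_command", "body": {
  "targets": [
    [[0, -0.0007, 0.005], [0, 0, 0], 0],
    [[0, -0.0003, 0.005], [0, 0, 0], 0],
    [[0, -0.0003, 0.004], [0, 0, 0], 0]
  ]
}}

```text
time: 18.42
tcp_pos: [0.5663, 0.0036, 0.1409]
ee_rot: [0.017, 0.692, 0.722, 0.019]
ft_force: [-0.8, -0.0, -0.9]
finger_gap: 0.0181
```

```bash
python3 -c "
from h import *
go([.5672,.004,.119],92.2)"
```

```text
t 18.42 tcp [0.5663 0.0036 0.1409] ft [-0.8 -0.  -0.9] gap 0.0181 tool z [ 0.05   0.004 -0.999]
heading 92.42
tool shift [ 0.0003 -0.0001  0.0219]
turn [ 2.87 -0.11  0.22]
```

No force at 36 mm, so well 1 is the open one. Continuing until the collar seats (TCP ≈ 0.117).

Request:
{"method": "arm_command", "body": {
  "targets": [
    [[0, -0.0003, 0.006], [0, 0, 0], 0],
    [[0, -0.0003, 0.006], [0, 0, 0], 0],
    [[0, -0.0003, 0.005], [0, 0, 0], 0]
  ]
}}

```text
time: 18.67
tcp_pos: [0.5665, 0.0036, 0.1223]
ee_rot: [0.017, 0.692, 0.722, 0.019]
ft_force: [-0.4, -0.6, -1.1]
finger_gap: 0.0184
```

```bash
python3 -c "
from h import *
go([.5672,.004,.117],92.2)"
```

```text
t 18.67 tcp [0.5665 0.0036 0.1223] ft [-0.4 -0.6 -1.1] gap 0.0184 tool z [ 0.051  0.004 -0.999]
heading 92.43
tool shift [0.0003 0.0004 0.0053]
turn [ 2.91 -0.1   0.23]
```

Request:
{"method": "arm_command", "body": {
  "targets": [
    [[0, -0.0002, 0.003], [0, 0, 0], 0],
    [[0, -0.0002, 0.003], [0, 0, 0], 0],
    [[0, -0.0001, 0.003], [0, 0, 0], 0]
  ]
}}

```text
time: 18.92
tcp_pos: [0.5666, 0.0036, 0.1184]
ee_rot: [0.014, 0.692, 0.722, 0.019]
ft_force: [-10.6, -0.1, 21.7]
finger_gap: 0.0184
```

Contact at 22 N at the expected height. I'll check the collar height before releasing.

```bash
python3 - <<'E'
from h import *
i,d=cams.capture('wrist'); P=cloud('wrist',d); 
m=(np.linalg.norm(P[...,:2]-[.563,.003],axis=-1)<.019)&(P[...,2]>.071)&(P[...,2]<.083)
q=P[m]; print('collar',len(q),np.percentile(q[:,2],[5,25,50,75,95]),np.median(q[:,:2],0), 'x',q[:,0].min(),q[:,0].max())
A=np.c_[q[:,:2]-[.555,.003],np.ones(len(q))]; k=abs(q[:,2]-np.median(q[:,2]))<.002; print(np.linalg.lstsq(A[k],q[k,2],rcond=None)[0])
b=(abs(P[...,0]-.563)<.025)&(abs(abs(P[...,1]-.003)-.028)<.006)&(P[...,2]<.075)&(P[...,2]>.06); print('block',np.median(P[b][:,2]))
go([.5672,.004,.117],92.2)
E
```

```text
collar 1839 [0.07329119 0.0749496  0.0754889  0.07600094 0.07988045] [0.5533998  0.00232827] x 0.5441790602421784 0.5696103186128214
[0.00031947 0.0057232  0.07544557]
block 0.06942910008226721
t 18.97 tcp [0.5666 0.0036 0.1184] ft [-8.4  1.  19.9] gap 0.0182 tool z [ 0.046  0.008 -0.999]
heading 92.39
tool shift [0.0004 0.0005 0.0014]
turn [ 2.64 -0.34  0.18]
```

The collar top is 6.0 mm above the block and flat (slopes under 0.006), so the probe is fully home. Releasing and withdrawing.

Request:
{"method": "arm_command", "body": {
  "targets": [
    [[0, 0, -0.0005], [0, 0, 0], 0],
    [[0, 0, 0], [0, 0, 0], 0.3],
    [[0, 0, 0], [0, 0, 0], 0.7],
    [[0, 0, 0], [0, 0, 0], 1],
    [[0, 0, 0], [0, 0, 0], 1]
  ]
}}

```text
time: 19.38
tcp_pos: [0.5687, 0.0034, 0.1211]
ee_rot: [0.015, 0.692, 0.721, 0.021]
ft_force: [-0.5, 0.7, -0.1]
finger_gap: 0.0607
```

Request:
{"method": "arm_command", "body": {
  "targets": [
    [[0, 0.0005, -0.01], [0, 0, 0], 1],
    [[0, 0.001, -0.02], [0, 0, 0], 1],
    [[0, 0.0015, -0.03], [0, 0, 0], 1],
    [[0, 0.002, -0.04], [0, 0, 0], 1],
    [[0, 0, -0.03], [0, 0, 0], 1]
  ]
}}

```text
time: 19.8
tcp_pos: [0.5602, 0.0024, 0.2468]
ee_rot: [0.009, 0.692, 0.721, 0.011]
ft_force: [1.3, 1.2, 0.4]
finger_gap: 0.0854
```

Request:
{"method": "arm_command", "body": {
  "targets": [
    [[0, 0, 0], [0, 0, 0], 1],
    [[0, 0, 0], [0, 0, 0], 1],
    [[0, 0, 0], [0, 0, 0], 1]
  ]
}}

```text
time: 20.05
tcp_pos: [0.5657, 0.0022, 0.257]
ee_rot: [0.014, 0.692, 0.721, 0.018]
ft_force: [-0.4, 0.3, 0.5]
finger_gap: 0.0852
```

```bash
python3 - <<'E'
from h import *
st()
i,d=cams.capture('wrist'); P=cloud('wrist',d); save('w8.png',i)
def f(n,c,r,zl,zh):
    m=(np.linalg.norm(P[...,:2]-c,axis=-1)<r)&(P[...,2]>zl)&(P[...,2]<zh); q=P[m]
    print(n,len(q),cv2.minAreaRect(q[:,:2].astype(np.float32)*1000)[:2] if len(q)>4 else '',np.median(q[:,2]) if len(q) else '')
f('handle top',[.563,.003],.03,.13,.145)
f('collar',[.563,.003],.022,.073,.08)
f('block',[.563,.003],.06,.065,.0722)
E
```

```text
{'time': 20.05, 'tcp_pos': [0.5657, 0.0022, 0.257], 'ee_rot': [0.0142, 0.6925, 0.7211, 0.0182], 'ft_force': [-0.3626, 0.3048, 0.4607], 'finger_gap': 0.0852, 'joints': [-0.5152, 0.2021, 0.4988, 1.8496, -0.1158, 1.0707, 1.6374]}
handle top 526 ((562.4507446289062, 2.747298240661621), (19.2103328704834, 18.906803131103516)) 0.13512382956602798
collar 598 ((560.0015869140625, 2.426189422607422), (30.21993637084961, 35.12784957885742)) 0.07472942217252795
block 5009 ((556.2303466796875, 2.6650009155273438), (67.98490142822266, 119.69107055664062)) 0.06874416485651963
```

View pics/w8.png

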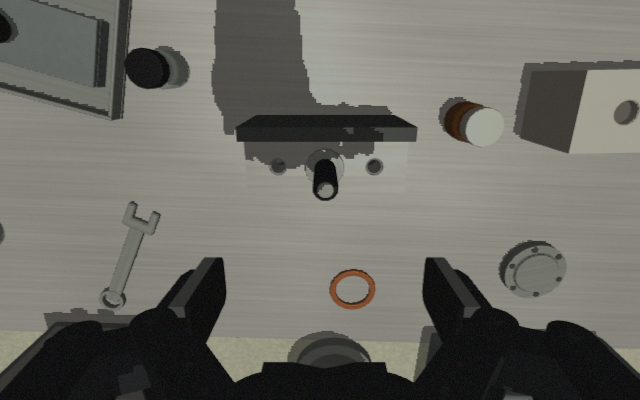

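The final view shows the probe standing upright at (325,175) in the middle well, its collar on the block and the outer wells empty. The cover is still in the tray (50,40), and the vial, jar, wrench, ring and flange are where they were. Handing in.

```bash
python3 -c "
from rig import job
print(job.close_job())"
```

```text
the job is handed in; nothing more can be done
None
```

The job is handed in at about 20 s of robot time. The grey cover lies flat, knob up, in the steel tray, and the thin probe is fully home in well 1.

- **Wells:** Well 2 stopped the probe at 30 mm depth with 23 N, so it is blocked. Well 1 took the full stem. I did not test well 0.
- **Probe seating:** The last check put the collar top 6.0 mm above the block and the handle top at z = 0.135 m, where 0.136 is expected. The probe stands upright and the gripper is clear of everything.
- **Other things on the bench:** The cover was still in the tray, and the vial, jar, wrench, ring and flange looked unmoved in the final wrist view. The thick probe and the beaker were outside that view. The thick probe was last seen in the rack just after I lifted the thin one out.
- **Off plan:** Pressing on the blocked floor of well 2 tilted the probe about 2.6° in the grip. I corrected this by tilting the tool before going into well 1.
- **Disagreement:** One depth reading of the cover in the tray was about 1 cm off, because the arm was still moving. The picture showed the cover lying inside the tray walls.

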